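# Reload specimen containers into the transport rack in reverse order

### The arm

A 6-joint arm with a two-finger parallel gripper is mounted at the origin on the work surface. World frame = base frame: x ahead of the robot, y to its left, z up, the work surface at z = 0. Lengths are in m, angles in rad, forces in N, time in s.
With the tool pointing down it reaches from about 0.375 to 0.9 m from the base axis. Payload 3.1 kg.
Tool frame: the origin (TCP) lies on the centre line of the jaws, within the pads' length; the fingertips stand 19 mm ahead of it and the grasp point (between the pads) is the TCP; z points along the fingers, y is the direction in which the jaws open and shut (so a half turn about z gives the same grasp; the last joint's range is limited). The gripper opens to 85 mm and grips with 20 to 120 N. Pads are 22 mm wide; open, the fingers measure 114 mm over their backs; the gripper's body (76 mm by 85 mm) begins 54 mm behind the grasp point. The pads swing forward as they close: fully open they stand 13 mm farther back than shut.
Start: joints at [1.139, 0.527, 1.433, -0, 1.181, -0.178], TCP at [0.157, 0.605, 0.25] pointing down, gripper open.
Joint ranges: [-3.08, 3.08], [-0.75, 2.2], [0.22, 2.44], [-1.43, 4.57], [0, 2.65], [-2.85, 2.85]. Speed limits (rad/s): [2.79, 2.79, 3.14, 3.14, 3.14, 3.14].

### API

Orientations are given as a unit quaternion [x, y, z, w].
In Python, from station import manip, imaging, workorder gives the robot as it stands.
- The arm moves only by the shell command python3 -m creep 'ROWS' [FORCE]. ROWS is a JSON object of lists of equal length, an entry for each row: "claw": the finger opening in cm, from 0 to 8.54; "dp": the shift along the tool's x, y, z in cm, a list of three; "roll": the turn about the tool's z in rad. In form: {"claw": [claw, ...], "dp": [[dx, dy, dz], ...], "roll": [roll, ...]}. A call has 1 to 12 rows; each row is the pose to reach, as a shift and turn from the pose commanded when the call began, along the tool's axes at that moment; what a row does not reach only later rows make up. A row lasts 1/10 s, in which the tool goes at most 50 mm and 8.59 degrees, less where a joint would pass 70% of its speed; a pose out of reach is approached as far as the arm can. A call with a gripper value outside its range is refused whole. The fingers move at their own pace and stop on an object; FORCE is the grip in N (left out, the last holds). Time passes only in rows, so rows that repeat a pose let the fingers close. It gives the time, the measured TCP pose, the force and the opening at its end, in the units of the state.
- manip.sense(): the state, without advancing time (a new reading comes with each control period).
- imaging.snapshot(name): name is "side" or "top" or "wrist"; returns a dict with "image" (480x640x3 uint8, red, green, blue), "z_map" (480x640 float32, m along the optical axis (not along the pixel's ray), 0 where there is no reading), "vfov" (degrees; the focal length in pixels is half the picture's height over the tangent of half this angle, whatever the lens; pixels are square), "cx", "cy" (the principal point, pixels), "dist" ([k1, k2, p1, p2, k3] as OpenCV has them; the pictures are not rectified), "R" (3x3) and "t" (3): a world point X has camera coordinates R X + t. Camera axes: x right, y down, z forward; pixel columns grow to the right and rows downward; lengths in m; the calibration is good to about 2 mm. A picture is of the moment at which its call begins.
- workorder.sign_off(): hands the job in, once; it reports no verdict.
The state is a dict: "t": time; "q": joint angles; "qd": joint speeds; "tau": joint torques, N m; "tcp_pos": TCP position; "tool_rot": TCP orientation; "force": force on the tool from outside, world axes, zero at the start; "ft_torque": the same for the moment, N m; "finger_gap": opening from 0.0 (shut) to 1.0 (fully open).
Only numpy, scipy, OpenCV 4.12 (cv2) and the standard library are available. Lean on these libraries where they do the work, as an engineer would, in place of code of your own. Each camera call takes 0.05 s, during which the arm holds its last target.

### The job

Move the four specimen containers, one by one, from the cups of the steel collection tray into the pockets of the grey transport rack, one to a pocket and in reverse order: the one nearest the tray's finger tongue goes into the pocket furthest from the rack's finger tongue, and so on, so that the one furthest from the tray's tongue ends nearest the rack's tongue. Keep them upright, set them down on the pocket floors rather than dropping them, and leave the tape roll, pen pot and pump bottle where they are.

Things in the scene. Friction and masses are not known exactly. Their poses are not given: they have to be found in the camera images.
- jar_mid (a point): Loose container: wide specimen jar: clear with a white band, squat and round, 42 mm across at the foot and 45 mm under the cap, white ribbed screw cap 48 mm across; 72 mm high. Grip it across the jar or cap. The point is on its upright axis, half-way up (36 mm above its underside); z is its axis, up when standing.
- bottle_mid (a point): Loose container: round white bottle, 40 mm across up to 68 mm, then shoulders to a grey cap 28 mm across; 100 mm high. The point is on its upright axis, half-way up (50 mm above its underside); z is its axis, up when standing.
- flask_mid (a point): Loose container: square white bottle, 40 x 40 mm up to 66 mm, black round cap 30 mm across on top; 88 mm high; its sides are square to the tray within about 0.15 rad. The point is on its upright axis, half-way up (44 mm above its underside); z is its axis, up when standing.
- tube_mid (a point): Loose container: slim self-standing clear tube with a white band, 29 mm across, on a round foot 44 mm across and 6 mm thick, white cap 32 mm across; 96 mm high. The point is on its upright axis, half-way up (48 mm above its underside); z is its axis, up when standing.
- cup_jar: The white square cup, fixed on the collection tray, in which the jar stands at the start (the four cups look alike; it marks the place the jar came from). 64 x 64 mm, 14 mm high, inside 60 mm wide, floor 3 mm thick. Origin: centre of its underside, 4 mm above the table; axes as the tray.
- cup_bottle: The white square cup, fixed on the collection tray, in which the bottle stands at the start (the four cups look alike; it marks the place the bottle came from). 64 x 64 mm, 14 mm high, inside 60 mm wide, floor 3 mm thick. Origin: centre of its underside, 4 mm above the table; axes as the tray.
- cup_flask: The white square cup, fixed on the collection tray, in which the flask stands at the start (the four cups look alike; it marks the place the flask came from). 64 x 64 mm, 14 mm high, inside 60 mm wide, floor 3 mm thick. Origin: centre of its underside, 4 mm above the table; axes as the tray.
- cup_tube: The white square cup, fixed on the collection tray, in which the tube stands at the start (the four cups look alike; it marks the place the tube came from). 64 x 64 mm, 14 mm high, inside 60 mm wide, floor 3 mm thick. Origin: centre of its underside, 4 mm above the table; axes as the tray.
- tray: Collection tray, fixed: flat steel plate 272 x 76 x 4 mm with the four cups in one straight row along its x axis, at x = -99, -33, +33 and +99 mm, in any order. A flat finger tongue with a dark spot sticks out 52 mm at its +x end, in line with the row. Origin: centre of its underside, on the table. Containers stand 7 mm above the table; cup rims are 18 mm above it, so fingertips should stay above that.
- rack: Transport rack, fixed: one-piece grey rack 270 x 72 x 18 mm with four equal square pockets in one straight row along its x axis, centres at x = -99, -33, +33 and +99 mm, y = 0, empty at the start. Pockets are 60 x 60 mm inside, floor 7 mm above the table, walls 6 mm thick and 18 mm high above the table. A flat finger tongue with a dark spot sticks out 52 mm at its +x end. Origin: centre of its underside, on the table.
- tape: Bystander: loose roll of paper tape lying flat, 60 mm across, 22 mm high, between tray and rack; origin at the centre of its underside.
- penpot: Bystander: square dark pen pot 75 x 75 x 95 mm with pens up to about 130 mm; origin at the centre of its underside.
- pump: Bystander: closed grey-green pump bottle, 60 mm across, 157 mm high; origin at the centre of its underside.
Mind the look-alikes: they are no part of the job. What is shaped like the part that bears flask_mid but orange is not meant.

How it is judged:
At the end, for the whole second after the job is handed in: Each container stands upright (within 0.1 rad), at rest and released on the floor of its own rack pocket (height within 5 mm), its axis within 15 mm of the pocket centre along and across the row, and the order from the tongue is the reverse of the order in which the containers started on the tray (((x of cup_jar in the frame of tray between -0.119 and -0.079 m and x of jar_mid in the frame of rack between 0.084 and 0.114 m) or (x of cup_jar in the frame of tray between -0.053 and -0.013 m and x of jar_mid in the frame of rack between 0.018 and 0.048 m) or (x of cup_jar in the frame of tray between 0.013 and 0.053 m and x of jar_mid in the frame of rack between -0.048 and -0.018 m) or (x of cup_jar in the frame of tray between 0.079 and 0.119 m and x of jar_mid in the frame of rack between -0.114 and -0.084 m)) and y of jar_mid in the frame of rack between -0.015 and 0.015 m and z of jar_mid in the frame of rack between 0.038 and 0.048 m and angle between each of jar_mid, bottle_mid, flask_mid, tube_mid's own z axis and vertical below 0.1 rad and linear speed of each of jar, bottle, flask, tube below 0.02 m/s and angular speed of each of jar, bottle, flask, tube below 0.3 rad/s and ((x of cup_bottle in the frame of tray between -0.119 and -0.079 m and x of bottle_mid in the frame of rack between 0.084 and 0.114 m) or (x of cup_bottle in the frame of tray between -0.053 and -0.013 m and x of bottle_mid in the frame of rack between 0.018 and 0.048 m) or (x of cup_bottle in the frame of tray between 0.013 and 0.053 m and x of bottle_mid in the frame of rack between -0.048 and -0.018 m) or (x of cup_bottle in the frame of tray between 0.079 and 0.119 m and x of bottle_mid in the frame of rack between -0.114 and -0.084 m)) and y of bottle_mid in the frame of rack between -0.015 and 0.015 m and z of bottle_mid in the frame of rack between 0.052 and 0.062 m and ((x of cup_flask in the frame of tray between -0.119 and -0.079 m and x of flask_mid in the frame of rack between 0.084 and 0.114 m) or (x of cup_flask in the frame of tray between -0.053 and -0.013 m and x of flask_mid in the frame of rack between 0.018 and 0.048 m) or (x of cup_flask in the frame of tray between 0.013 and 0.053 m and x of flask_mid in the frame of rack between -0.048 and -0.018 m) or (x of cup_flask in the frame of tray between 0.079 and 0.119 m and x of flask_mid in the frame of rack between -0.114 and -0.084 m)) and y of flask_mid in the frame of rack between -0.015 and 0.015 m and z of flask_mid in the frame of rack between 0.046 and 0.056 m and ((x of cup_tube in the frame of tray between -0.119 and -0.079 m and x of tube_mid in the frame of rack between 0.084 and 0.114 m) or (x of cup_tube in the frame of tray between -0.053 and -0.013 m and x of tube_mid in the frame of rack between 0.018 and 0.048 m) or (x of cup_tube in the frame of tray between 0.013 and 0.053 m and x of tube_mid in the frame of rack between -0.048 and -0.018 m) or (x of cup_tube in the frame of tray between 0.079 and 0.119 m and x of tube_mid in the frame of rack between -0.114 and -0.084 m)) and y of tube_mid in the frame of rack between -0.015 and 0.015 m and z of tube_mid in the frame of rack between 0.05 and 0.06 m); the robot touches nothing.
It fails at once if a container is dropped or thrown (moves faster than 0.7 m/s with no finger on it: a fall of more than about 25 mm) ((linear speed of jar above 0.7 m/s and contact force between the fingers and jar below 0.05 N) or (linear speed of bottle above 0.7 m/s and contact force between the fingers and bottle below 0.05 N) or (linear speed of flask above 0.7 m/s and contact force between the fingers and flask below 0.05 N) or (linear speed of tube above 0.7 m/s and contact force between the fingers and tube below 0.05 N)).
It fails at once if a container is tipped by more than 0.7 rad (angle between any of jar_mid, bottle_mid, flask_mid, tube_mid's own z axis and vertical above 0.7 rad).
It fails at once if the tape roll, pen pot or pump bottle is moved by more than 30 mm (distance of any of tape, penpot, pump from where it was at the start of the episode above 0.03 m).
It also fails if it takes over 128 s, if anything falls off the work surface, if the arm or the gripper's body presses on something with over 40 N, if the wrist force passes 120 N, or if a joint passes its speed limit or range.

## Working session

There is one attempt and no reset: what is moved stays moved. The work goes in short steps, Python scripts to look and compute and a shell command to move; the robot and the scene stay as the last step left them, time stands still between calls to the robot, and variables do not carry over. Pictures are saved under pics/ and viewed, and the job is handed in when it is done.

```bash
ls; mkdir -p pics
python3 - <<'E'
from station import manip, imaging
import cv2
print(manip.sense())
for n in ["side","top","wrist"]:
    s=imaging.snapshot(n)
    cv2.imwrite(f"pics/{n}0.png",s["image"][:,:,::-1])
    print(n,s["vfov"],s["cx"],s["cy"],s["dist"],s["R"],s["t"],(s["z_map"]>0).mean())
E
```

```text
pics
{'t': 0.0, 'q': array([ 1.13850521e+00,  5.28430036e-01,  1.43391145e+00, -8.83067671e-07,
        1.18143983e+00, -1.78468506e-01]), 'qd': array([ 0.00137343,  0.00069332, -0.00110767, -0.00074354,  0.00201141,
        0.0005356 ]), 'tau': array([-1.73715271e-04, -4.42350626e+01, -1.78024489e+01, -3.23757204e-04,
        8.39934626e-03,  4.24811333e-06]), 'tcp_pos': array([0.15659996, 0.60435009, 0.24935289]), 'tool_rot': array([ 1.26570656e-01,  9.91956991e-01, -1.04382331e-03, -3.28627517e-04]), 'force': array([-0.52745825,  0.43309491, -0.00097267]), 'ft_torque': array([ 0.03732829,  0.038051  , -0.05776119]), 'finger_gap': 1.0033473119351377}
side 52.58918284384981 313.4114824552725 238.97451094480357 [0.00925376 0.         0.         0.         0.        ] [[ 0.89394518 -0.44791456 -0.0153153 ]
 [-0.34353307 -0.66287405 -0.66526914]
 [ 0.28783162  0.59997546 -0.74644652]] [-0.50535868  0.23541749  1.02489525] 0.996083984375
top 52.261870481595125 321.8753890728538 243.00042850152184 [0.00236294 0.         0.         0.         0.        ] [[ 0.00627272 -0.9999317  -0.00986137]
 [-0.99916301 -0.00586866 -0.04048248]
 [ 0.04042185  0.01010705 -0.99913158]] [0.00515271 0.54799355 1.07316419] 0.995986328125
wrist 70.24842622420289 323.1162973448209 236.46911294433676 [-0.06509246  0.          0.          0.          0.        ] [[ 0.25042276  0.96813422 -0.00213766]
 [ 0.91851075 -0.23688788  0.31657881]
 [ 0.30598439 -0.08124201 -0.9485638 ]] [-0.62332437 -0.04094897  0.38052554] 0.9960188802083333
```

View pics/top0.png

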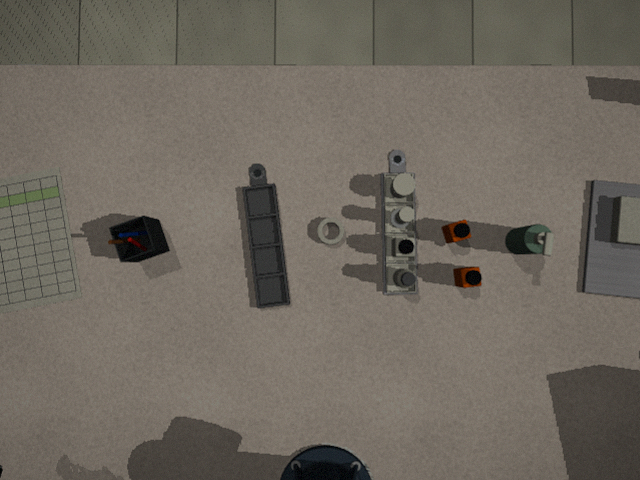

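View pics/side0.png

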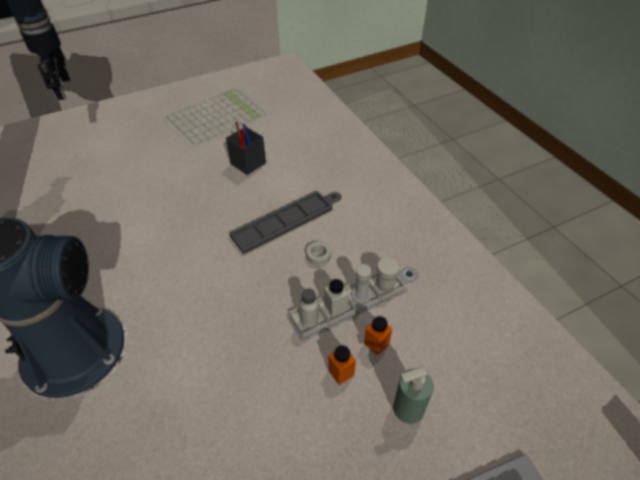

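View pics/wrist0.png

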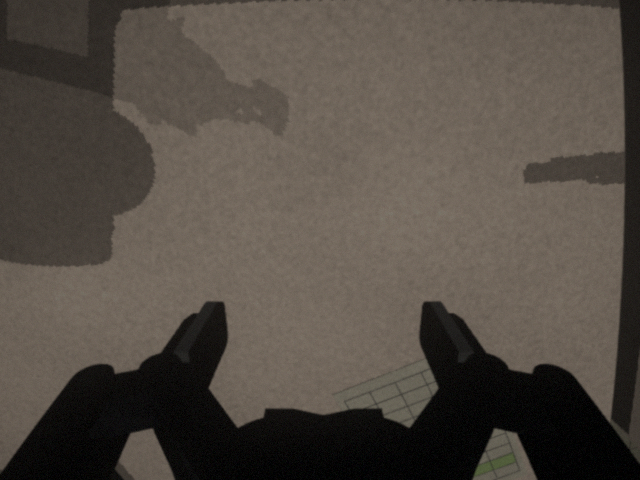

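```bash
cat > h.py <<'E'
from station import manip, imaging
import numpy as np, cv2
from scipy.spatial.transform import Rotation as Rn
def K(s):
    f=240/np.tan(np.radians(s["vfov"])/2); return np.array([[f,0,s["cx"]],[0,f,s["cy"]],[0,0,1.]])
def ray(s,uv):
    return np.append(cv2.undistortPoints(np.array([[uv]],float),K(s),np.array(s["dist"]))[0,0],1)
def at_z(s,uv,z):
    R=np.array(s["R"]);c=-R.T@s["t"];d=R.T@ray(s,uv);return c+d*(z-c[2])/d[2]
def depth(s,uv):
    u,v=map(int,np.round(uv));p=ray(s,uv)*s["z_map"][v,u];return np.array(s["R"]).T@(p-s["t"])
def tri(obs):
    A=np.zeros((3,3));b=np.zeros(3)
    for s,uv in obs:
        R=np.array(s["R"]);c=-R.T@s["t"];d=R.T@ray(s,uv);d/=np.linalg.norm(d);P=np.eye(3)-np.outer(d,d);A+=P;b+=P@c
    return np.linalg.solve(A,b)
def proj(s,X):
    return cv2.projectPoints(np.array(X,float).reshape(-1,1,3),cv2.Rodrigues(np.array(s["R"]))[0],np.array(s["t"]),K(s),np.array(s["dist"]))[0][:,0]
def crop(s,x0,y0,w,h,k,fn):
    im=s["image"][y0:y0+h,x0:x0+w,::-1]
    cv2.imwrite(fn,cv2.resize(im,None,fx=k,fy=k,interpolation=cv2.INTER_CUBIC))
def cloud(s):
    v,u=np.mgrid[0:480,0:640];n=cv2.undistortPoints(np.stack([u,v],-1).reshape(-1,1,2).astype(float),K(s),np.array(s["dist"]))[:,0]
    z=s["z_map"].reshape(-1);p=np.c_[n,np.ones(len(n))]*z[:,None]
    return ((p-s["t"])@np.array(s["R"])).reshape(480,640,3)
E
python3 - <<'E'
from h import *
import pickle
S={n:imaging.snapshot(n) for n in ["top","side"]};pickle.dump(S,open("S0.pkl","wb"))
crop(S["top"],230,140,200,150,4,"pics/topc.png")
crop(S["top"],370,140,130,170,4,"pics/topt.png") if 0 else crop(S["top"],360,145,140,150,4,"pics/topt.png")
crop(S["side"],270,230,160,150,4,"pics/sidec.png")
crop(S["side"],220,180,160,100,5,"pics/sider.png")
crop(S["top"],225,155,100,160,3.7,"pics/topr.png")
C=cloud(S["top"])
for uv in [(403,183),(404,215),(405,246),(404,278),(459,230),(468,276),(330,231),(140,240),(530,240),(265,246),(397,157),(258,172)]:
    print(uv,C[uv[1],uv[0]].round(3))
E
```

```text
(403, 183) [ 0.671 -0.16   0.082]
(404, 215) [ 0.602 -0.159  0.104]
(405, 246) [ 0.539 -0.162  0.097]
(404, 278) [ 0.475 -0.158  0.108]
(459, 230) [ 0.573 -0.273  0.091]
(468, 276) [ 0.479 -0.292  0.089]
(330, 231) [ 0.575 -0.009 -0.   ]
(140, 240) [0.552 0.415 0.006]
(530, 240) [ 0.552 -0.409  0.112]
(265, 246) [0.54  0.134 0.015]
(397, 157) [ 0.742 -0.158  0.007]
(258, 172) [0.707 0.153 0.003]
```

View pics/topt.png

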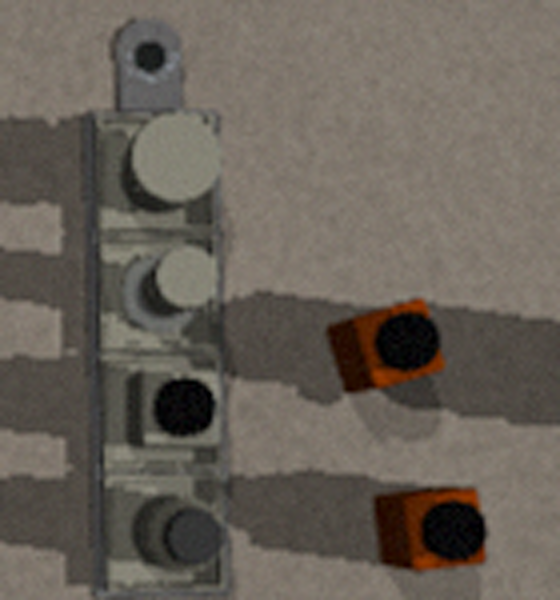

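View pics/sidec.png

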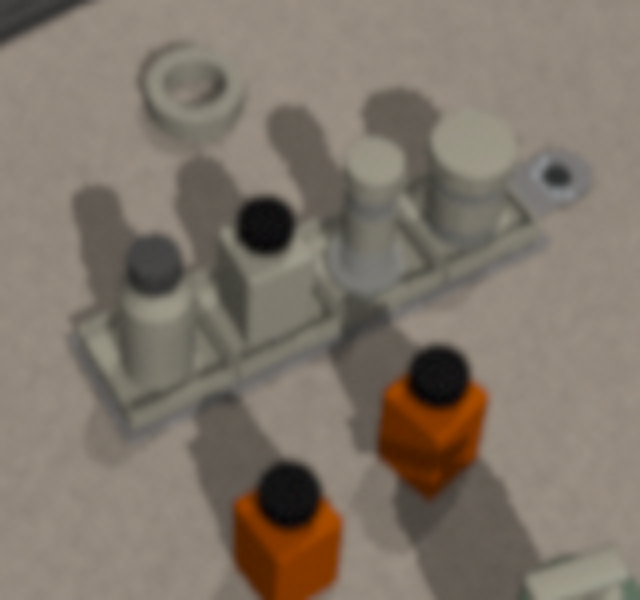

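View pics/topr.png

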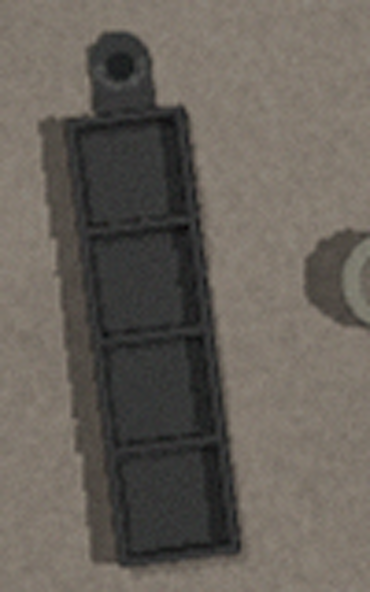

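View pics/sider.png

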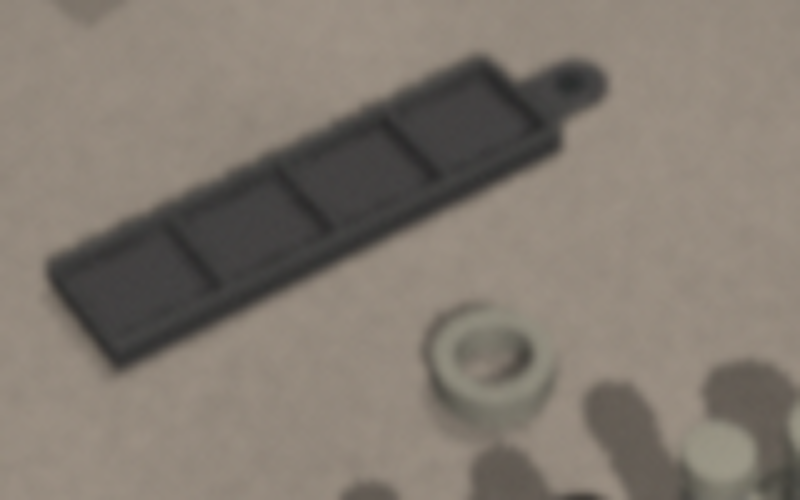

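Flask candidates: the white square bottle with a black cap in the tray (top 405,246), and orange ones at (459,230) and (468,276). The white one stands in a tray cup and fits the description; the enlarged crops confirm it. Order from the tray tongue (top 397,158): jar (404,184), tube (406,214), flask (406,246), bottle (408,278). The rack tongue is at (258,172).

Run:
```python
from h import *
import pickle
S=pickle.load(open("S0.pkl","rb"));T,D=S["top"],S["side"]
t=lambda u,v:(360+(u+.5)/4-.5,145+(v+.5)/4-.5)
d=lambda u,v:(270+(u+.5)/4-.5,230+(v+.5)/4-.5)
tr=lambda u,v:(225+(u+.5)/3.7-.5,155+(v+.5)/3.7-.5)
dr=lambda u,v:(220+(u+.5)/5-.5,180+(v+.5)/5-.5)
P={}
for n,a,b in [("jar",t(176,157),d(474,145)),("tube",t(186,277),d(376,162)),("flask",t(184,406),d(267,219)),("bottle",t(194,535),d(154,258)),("trayspot",t(150,56),d(556,176)),
 ("rackspot",tr(119,65),dr(573,83)),("rackBL",tr(120,563),dr(52,268)),("rackBR",tr(240,551),dr(120,360)),("rackTL",tr(70,118),dr(482,58)),("rackTR",tr(186,108),dr(559,140))]:
    P[n]=tri([(T,a),(D,b)]);print(n,P[n].round(4))
for nm,s in S.items():
  C=cloud(s)
  for n,z0,z1 in [("jar",.074,.085),("tube",.097,.11),("flask",.089,.1),("bottle",.101,.113)]:
    c=P[n];m=(np.hypot(C[...,0]-c[0],C[...,1]-c[1])<.03)&(C[...,2]>z0)&(C[...,2]<z1)
    p=C[m];print(nm,n,m.sum(),np.median(p,0).round(4),((p.min(0)+p.max(0))/2).round(4))
# rack/tray rects from top surface z
  for n,c in [("rack",(.54,.13)),("tray",(.57,-.155))]:
    m=(abs(C[...,0]-c[0])<.16)&(abs(C[...,1]-c[1])<.06)&(C[...,2]>.012)&(C[...,2]<.024)
    p=C[m][:,:2].astype(np.float32);r=cv2.minAreaRect(p);print(nm,n,m.sum(),r,C[m][:,2].mean())
# known-height corners top view: rack rim z=.018
for a in [(120,563),(240,551),(70,118),(186,108)]: print(at_z(T,tr(*a),.018).round(4))
for a in [(52,268),(120,360),(482,58),(559,140)]: print(at_z(D,dr(*a),.018).round(4))
```

```text
jar [ 0.6688 -0.1613  0.0811]
tube [ 0.604  -0.1626  0.1055]
flask [ 0.5389 -0.163   0.0961]
bottle [ 0.4731 -0.1659  0.1076]
trayspot [ 0.7364 -0.1578  0.0094]
rackspot [0.7058 0.155  0.0089]
rackBL [0.4066 0.1499 0.0163]
rackBR [0.4147 0.0786 0.0153]
rackTL [0.6687 0.1834 0.0203]
rackTR [0.6774 0.1142 0.0146]
top jar 422 [ 0.6709 -0.1604  0.0801] [ 0.6705 -0.1608  0.0794]
top tube 204 [ 0.606  -0.1625  0.1041] [ 0.6053 -0.1633  0.1033]
top flask 177 [ 0.5374 -0.1635  0.0961] [ 0.5374 -0.1636  0.0944]
top bottle 162 [ 0.4726 -0.166   0.1076] [ 0.4726 -0.1665  0.1069]
top rack 1157 ((0.5420250296592712, 0.1334228217601776), (0.27176618576049805, 0.07262762635946274), 7.622254371643066) 0.017898710370297742
top tray 635 ((0.5725594758987427, -0.16165713965892792), (0.2636641561985016, 0.06503528356552124), 1.4535326957702637) 0.01746086039267843
side jar 323 [ 0.6684 -0.16    0.0804] [ 0.6694 -0.1586  0.0792]
side tube 168 [ 0.6036 -0.1612  0.1042] [ 0.605  -0.1608  0.103 ]
side flask 156 [ 0.5385 -0.1622  0.0959] [ 0.5388 -0.1604  0.0944]
side bottle 149 [ 0.4726 -0.1658  0.1082] [ 0.4734 -0.1634  0.1073]
side rack 1000 ((0.5429317951202393, 0.136291041970253), (0.27057841420173645, 0.07812635600566864), 7.463438034057617) 0.017649537616969753
side tray 936 ((0.5723583698272705, -0.15916064381599426), (0.26408809423446655, 0.06933917850255966), 1.4067410230636597) 0.017153898018636794
[0.4068 0.1497 0.018 ]
[0.4144 0.0786 0.018 ]
[0.6719 0.1828 0.018 ]
[0.6782 0.1133 0.018 ]
[0.4062 0.1484 0.018 ]
[0.4146 0.0761 0.018 ]
[0.667  0.1866 0.018 ]
[0.6743 0.1116 0.018 ]
```

```bash
cat > go.py <<'E'
import sys
from h import *
def plan(x,y,z,yaw):
    s=manip.sense();R=Rn.from_quat(s["tool_rot"]).as_matrix();p=s["tcp_pos"]
    d=R.T@(np.array([x,y,z])-p)*100
    Y=np.array([-np.sin(yaw),np.cos(yaw),0]);v=R.T@Y
    r=np.arctan2(-v[0],v[1]); r=(r+np.pi/2)%np.pi-np.pi/2
    print("t %.2f"%s["t"],"p",p.round(4),"gap %.3f"%s["finger_gap"],"F",s["force"].round(1),"q6 %.2f"%s["q"][5],"-> dp",d.round(2),"roll",r.round(3))
if len(sys.argv)>1: plan(*map(float,sys.argv[1:]))
E
python3 go.py .6695 -.1605 .2 .025; python3 go.py .4728 -.166 .2 .025
```

```text
t 0.25 p [0.1567 0.6047 0.2498] gap 1.000 F [-0.6 -0.6  0.6] q6 -0.18 -> dp [-68.85 -61.19   5.04] roll -0.279
t 0.25 p [0.1567 0.6047 0.2498] gap 1.000 F [-0.6 -0.6  0.6] q6 -0.18 -> dp [-49.94 -66.66   5.05] roll -0.279
```

```bash
python3 -m creep '{"claw":[8.5,8.5,8.5,8.5,8.5,8.5,8.5,8.5,8.5,8.5,8.5,8.5],"dp":[[-68.9,-61.2,0],[-68.9,-61.2,0],[-68.9,-61.2,0],[-68.9,-61.2,0],[-68.9,-61.2,0],[-68.9,-61.2,0],[-68.9,-61.2,0],[-68.9,-61.2,0],[-68.9,-61.2,0],[-68.9,-61.2,0],[-68.9,-61.2,0],[-68.9,-61.2,0]],"roll":[-0.28,-0.28,-0.28,-0.28,-0.28,-0.28,-0.28,-0.28,-0.28,-0.28,-0.28,-0.28]}' 60; python3 go.py .6695 -.1605 .2 .025
```

```text
t: 1.45
tcp_pos: [0.4916, 0.1053, 0.2505]
tool_rot: [-0.013, 1.0, 0.0, 0.0]
force: [0.8, 0.5, 0.9]
finger_gap: 0.996
t 1.45 p [0.4916 0.1053 0.2505] gap 0.996 F [0.8 0.5 0.9] q6 -1.61 -> dp [-17.1  -27.03   5.05] roll 0.001
```

```bash
python3 -m creep '{"claw":[8.5,8.5,8.5,8.5,8.5,8.5,8.5,8.5,8.5,8.5,8.5],"dp":[[-17,-27,4],[-17,-27,4],[-17,-27,4],[-17,-27,4],[-17,-27,4],[-17,-27,4],[-17,-27,4],[-17,-27,4],[-17,-27,4],[-17,-27,4],[-17,-27,4]],"roll":[0,0,0,0,0,0,0,0,0,0,0]}'; python3 go.py .6695 -.1605 .065 .025
python3 - <<'E'
from h import *
s=imaging.snapshot("wrist");cv2.imwrite("pics/w1.png",s["image"][:,:,::-1])
C=cloud(s)
import pickle;pickle.dump(s,open("w1.pkl","wb"))
E
```

```text
t: 2.55
tcp_pos: [0.6672, -0.1567, 0.2107]
tool_rot: [-0.014, 1.0, 0.0, -0.0]
force: [0.5, 0.2, -0.6]
finger_gap: 0.996
t 2.55 p [ 0.6672 -0.1567  0.2107] gap 0.996 F [ 0.5  0.2 -0.6] q6 -1.99 -> dp [-0.23 -0.39 14.57] roll 0.003
```

View pics/w1.png

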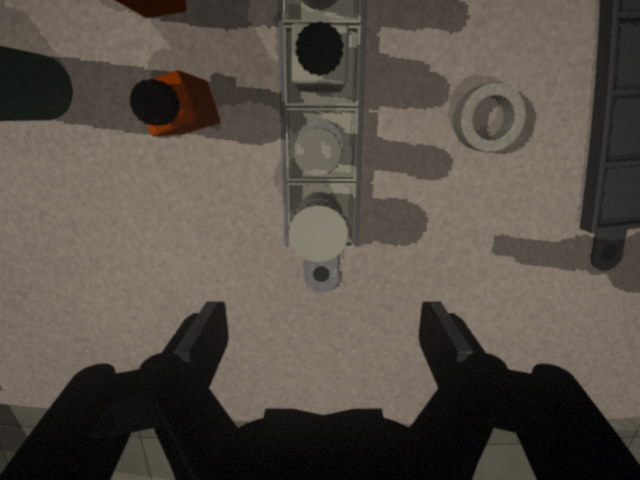

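The wrist view shows the jar cap at (318,233) between the jaws, with the tube (318,148) and flask cap (319,48) behind. I'll cross-check the positions from here.

Run:
```python
from h import *
import pickle
s=pickle.load(open("w1.pkl","rb"));T=pickle.load(open("S0.pkl","rb"))["top"]
for n,uv,z,a in [("jar",(318,233),.079,(403.6,183.9)),("tube",(318,146),.103,(406.1,213.9)),("flask",(319,48),.095,(405.6,246.1)),("spot",(321,273),.004,(397.1,158.6)),("rackspot",(607,254),.004,(257.,172.2))]:
    print(n,at_z(s,uv,z).round(4),tri([(s,uv),(T,a)]).round(4))
C=cloud(s)
m=(C[...,2]>.074)&(C[...,2]<.085)&(np.hypot(C[...,0]-.67,C[...,1]+.16)<.03);print(np.median(C[m],0))
```

```text
jar [ 0.6674 -0.161   0.079 ] [ 0.6695 -0.1617  0.0746]
tube [ 0.5995 -0.1623  0.103 ] [ 0.6009 -0.1616  0.1152]
flask [ 0.5389 -0.1633  0.095 ] [ 0.5391 -0.1632  0.0959]
spot [ 0.736  -0.1573  0.004 ] [ 7.388e-01 -1.584e-01 -4.000e-04]
rackspot [0.7065 0.1545 0.004 ] [0.7068 0.1554 0.003 ]
[ 0.6671842  -0.16054951  0.07849446]
```

```bash
python3 -m creep '{"claw":[8.5,8.5,8.5,8.5,8.5,8.5,8.5,8.5,6,4,3,3],"dp":[[-0.1,-0.4,4],[-0.1,-0.4,8],[-0.1,-0.4,11],[-0.1,-0.4,13],[-0.1,-0.4,14.6],[-0.1,-0.4,14.6],[-0.1,-0.4,14.6],[-0.1,-0.4,14.6],[-0.1,-0.4,14.6],[-0.1,-0.4,14.6],[-0.1,-0.4,14.6],[-0.1,-0.4,14.6]],"roll":[0,0,0,0,0,0,0,0,0,0,0,0]}' 40; python3 go.py .668 -.161 .2 .025
```

```text
t: 3.8
tcp_pos: [0.6694, -0.1624, 0.0654]
tool_rot: [-0.013, 1.0, -0.0, 0.001]
force: [-0.4, 0.4, 4.6]
finger_gap: 0.555
t 3.80 p [ 0.6694 -0.1624  0.0654] gap 0.555 F [-0.4  0.4  4.6] q6 -2.00 -> dp [  0.11   0.13 -13.46] roll 0.001
```

```bash
python3 -m creep '{"claw":[3,3,3,3,3,3,3,3],"dp":[[0,0,0],[0,0,0],[0,0,-1],[0,0,-3],[0,0,-6],[0,0,-10],[0,0,-12],[0,0,-12]],"roll":[0,0,0,0,0,0,0,0]}' 50; python3 go.py .4439 .1201 .18 .131
python3 - <<'E'
from h import *
s=imaging.snapshot("wrist");crop(s,200,150,240,240,2.4,"pics/w2.png")
E
```

```text
t: 4.6
tcp_pos: [0.6709, -0.1632, 0.1885]
tool_rot: [-0.013, 1.0, -0.002, 0.004]
force: [0.7, -0.6, -0.9]
finger_gap: 0.544
t 4.60 p [ 0.6709 -0.1632  0.1885] gap 0.544 F [ 0.7 -0.6 -0.9] q6 -2.00 -> dp [21.96 28.91  0.59] roll -0.105
```

View pics/w2.png

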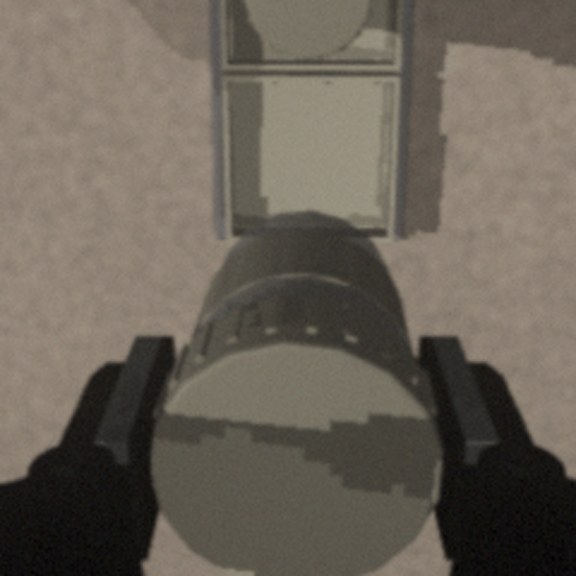

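The jar is held upright and its cup is empty. Moving it to the far rack pocket.

```bash
python3 -m creep '{"claw":[3,3,3,3,3,3,3,3,3,3,3,3],"dp":[[1,1.5,0],[3,4,0],[5.5,7,0],[8.5,11,0],[11.5,15,0],[14.5,19,0],[17.5,23,0],[20,26.3,0],[21.5,28.3,0],[22,28.9,0],[22,28.9,0],[22,28.9,0]],"roll":[-0.02,-0.04,-0.06,-0.08,-0.1,-0.1,-0.1,-0.1,-0.105,-0.105,-0.105,-0.105]}'; python3 go.py .4439 .1201 .067 .131
python3 - <<'E'
from h import *
s=imaging.snapshot("wrist");cv2.imwrite("pics/w3.png",s["image"][:,:,::-1])
E
```

```text
t: 5.85
tcp_pos: [0.4422, 0.1203, 0.1838]
tool_rot: [-0.065, 0.998, -0.0, 0.0]
force: [-0.3, 0.5, -1.0]
finger_gap: 0.545
t 5.85 p [0.4422 0.1203 0.1838] gap 0.545 F [-0.3  0.5 -1. ] q6 -1.68 -> dp [-0.16 -0.04 11.68] roll -0.0
```

View pics/w3.png

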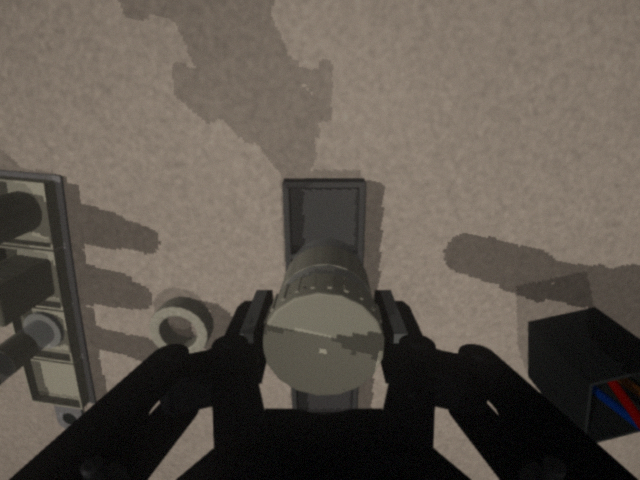

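The jar hangs upright over the end pocket (pocket near 325,215). Lowering, then checking the pocket fit.

```bash
python3 -m creep '{"claw":[3,3,3,3,3,3,3,3,3],"dp":[[-0.1,0,3],[-0.1,0,6],[-0.1,0,8.5],[-0.1,0,10],[-0.1,0,11],[-0.1,0,11.4],[-0.1,0,11.7],[-0.1,0,11.8],[-0.1,0,11.8]],"roll":[0,0,0,0,0,0,0,0,0]}'; python3 go.py .4439 .1201 .0655 .131
python3 - <<'E'
from h import *
s=imaging.snapshot("wrist");crop(s,200,120,240,240,2.4,"pics/w4.png")
s=imaging.snapshot("side");crop(s,220,170,160,120,5,"pics/s4.png")
E
```

```text
t: 6.8
tcp_pos: [0.4428, 0.121, 0.0668]
tool_rot: [-0.066, 0.998, -0.0, 0.001]
force: [-0.5, -0.0, -1.0]
finger_gap: 0.551
t 6.80 p [0.4428 0.121  0.0668] gap 0.551 F [-0.5 -0.  -1. ] q6 -1.68 -> dp [-0.1  -0.1   0.13] roll 0.0
```

View pics/w4.png

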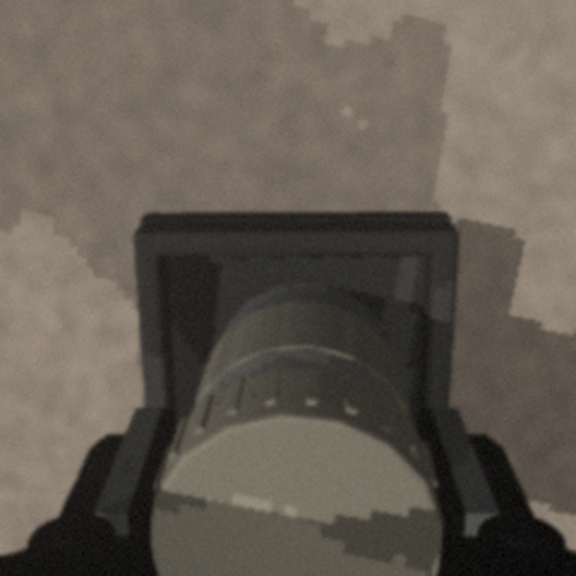

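View pics/s4.png

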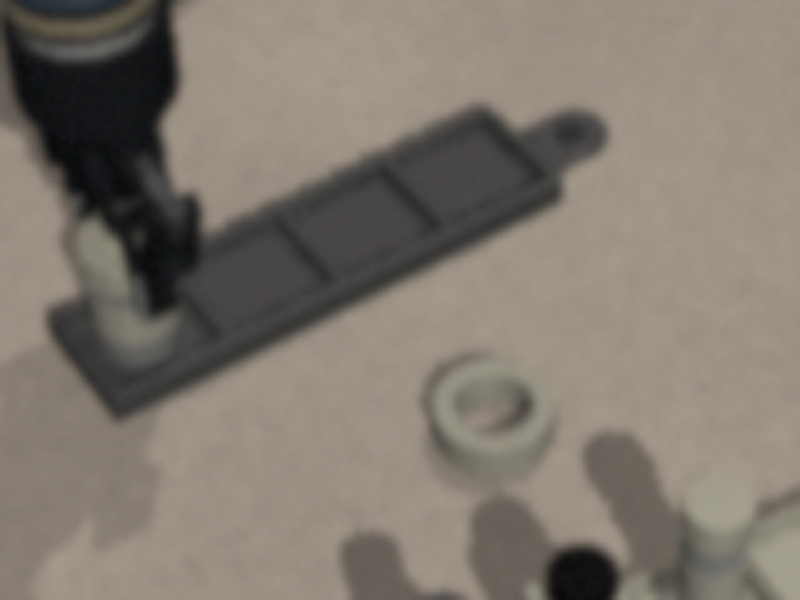

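The jar's foot is inside the pocket walls, central. Setting down the last 2 mm and releasing.

```bash
python3 -m creep '{"claw":[3,3,3,5,7,8.5,8.5],"dp":[[0,0,0.1],[0,0,0.2],[0,0,0.2],[0,0,0.2],[0,0,0.2],[0,0,0.2],[0,0,0.2]],"roll":[0,0,0,0,0,0,0]}';python3 -m creep '{"claw":[8.5,8.5,8.5,8.5,8.5],"dp":[[0,0,-2],[0,0,-5],[0,0,-9],[0,0,-13],[0,0,-13]],"roll":[0,0,0,0,0]}'; python3 go.py .602 -.162 .2 .025
```

```text
t: 7.6
tcp_pos: [0.4423, 0.121, 0.0642]
tool_rot: [-0.066, 0.998, -0.0, -0.0]
force: [0.5, -0.4, -0.7]
finger_gap: 0.999
t: 8.1
tcp_pos: [0.4454, 0.1212, 0.1986]
tool_rot: [-0.066, 0.998, -0.0, 0.005]
force: [0.2, 0.0, -0.8]
finger_gap: 0.993
t 8.10 p [0.4454 0.1212 0.1986] gap 0.993 F [ 0.2  0.  -0.8] q6 -1.68 -> dp [-1.181e+01 -3.013e+01  2.000e-02] roll 0.106
```

```bash
python3 -m creep '{"claw":[8.5,8.5,8.5,8.5,8.5,8.5,8.5,8.5,8.5,8.5,8.5],"dp":[[-12,-30.2,0],[-12,-30.2,0],[-12,-30.2,0],[-12,-30.2,0],[-12,-30.2,0],[-12,-30.2,0],[-12,-30.2,0],[-12,-30.2,0],[-12,-30.2,0],[-12,-30.2,0],[-12,-30.2,0]],"roll":[0.106,0.106,0.106,0.106,0.106,0.106,0.106,0.106,0.106,0.106,0.106]}'
python3 - <<'E'
from h import *
s=imaging.snapshot("wrist");cv2.imwrite("pics/w5.png",s["image"][:,:,::-1])
C=cloud(s)
for s,C in [("w",C),("t",cloud(imaging.snapshot("top")))]:
  for n,c,z0,z1 in [("tube",(.604,-.162),.097,.11),("flask",(.538,-.163),.09,.1),("jar",(.443,.121),.073,.086)]:
    m=(np.hypot(C[...,0]-c[0],C[...,1]-c[1])<.03)&(C[...,2]>z0)&(C[...,2]<z1);p=C[m]
    if len(p): print(s,n,np.median(p,0),((p.min(0)+p.max(0))/2).round(4),np.ptp(p,0).round(3))
E
python3 go.py .604 -.162 .06 .025
```

```text
t: 9.2
tcp_pos: [0.5999, -0.161, 0.194]
tool_rot: [-0.013, 1.0, 0.0, -0.001]
force: [0.3, 0.8, -0.5]
finger_gap: 0.994
w tube [ 0.60195566 -0.1623228   0.10245174] [ 0.603  -0.1623  0.1008] [0.033 0.032 0.008]
w flask [ 0.53751734 -0.16306953  0.09443222] [ 0.5384 -0.1631  0.0935] [0.031 0.031 0.006]
t tube [ 0.59197372 -0.17090948  0.10303881] [ 0.592  -0.1709  0.103 ] [0. 0. 0.]
t jar [0.44290471 0.12108573 0.07925176] [0.4419 0.1219 0.0795] [0.048 0.047 0.012]
t 9.30 p [ 0.6004 -0.1613  0.1944] gap 0.993 F [ 1.7  0.1 -1. ] q6 -2.04 -> dp [-0.37 -0.08 13.44] roll 0.002
```

View pics/w5.png

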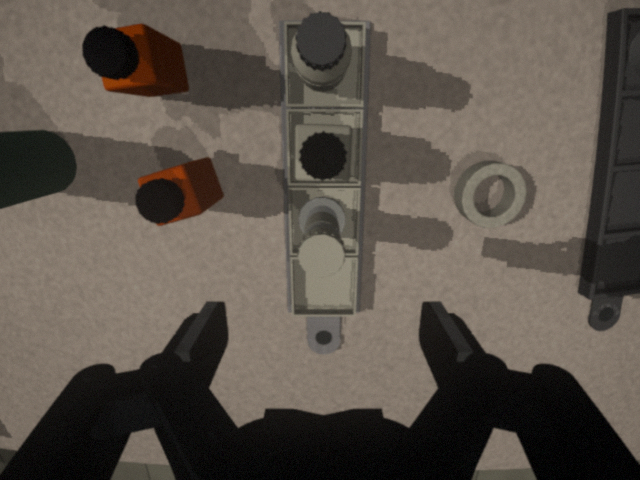

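The jar stands in its pocket at (0.443, 0.121), top at 0.079, which is central and on the floor. In the wrist view the tube cap is at (322,255) and in line. Descending on the tube.

```bash
python3 -m creep '{"claw":[8.5,8.5,8.5,8.5,8.5,8.5,8.5,6,4,3,1.5,1.5],"dp":[[-0.25,-0.1,4],[-0.25,-0.1,8],[-0.25,-0.1,11],[-0.25,-0.1,12.7],[-0.25,-0.1,13.4],[-0.25,-0.1,13.4],[-0.25,-0.1,13.4],[-0.25,-0.1,13.4],[-0.25,-0.1,13.4],[-0.25,-0.1,13.4],[-0.25,-0.1,13.4],[-0.25,-0.1,13.4]],"roll":[0,0,0,0,0,0,0,0,0,0,0,0]}' 40;python3 -m creep '{"claw":[1.5,1.5,1.5,1.5],"dp":[[0,0,0],[0,0,0],[0,0,0],[0,0,0]],"roll":[0,0,0,0]}'; python3 go.py .602 -.162 .2 .025
```

```text
t: 10.5
tcp_pos: [0.604, -0.1637, 0.0614]
tool_rot: [-0.013, 1.0, -0.0, 0.001]
force: [-0.1, 1.5, 6.0]
finger_gap: 0.333
t: 10.9
tcp_pos: [0.6041, -0.1637, 0.0614]
tool_rot: [-0.013, 1.0, -0.0, 0.001]
force: [0.5, 1.1, 5.8]
finger_gap: 0.332
t 10.90 p [ 0.6041 -0.1637  0.0614] gap 0.332 F [0.5 1.1 5.8] q6 -2.04 -> dp [  0.18   0.17 -13.86] roll 0.0
```

```bash
python3 -m creep '{"claw":[1.5,1.5,1.5,1.5,1.5,1.5,1.5],"dp":[[0,0,-0.5],[0,0,-2],[0,0,-5],[0,0,-9],[0,0,-12],[0,0,-13],[0,0,-13]],"roll":[0,0,0,0,0,0,0]}'; python3 go.py .5093 .1287 .18 .131
python3 - <<'E'
from h import *
s=imaging.snapshot("wrist");crop(s,200,150,240,240,2.4,"pics/w6.png")
E
```

```text
t: 11.6
tcp_pos: [0.6041, -0.164, 0.1923]
tool_rot: [-0.013, 1.0, -0.001, 0.002]
force: [-0.6, -0.2, -1.9]
finger_gap: 0.332
t 11.60 p [ 0.6041 -0.164   0.1923] gap 0.332 F [-0.6 -0.2 -1.9] q6 -2.04 -> dp [ 8.74 29.5   1.15] roll -0.106
```

View pics/w6.png

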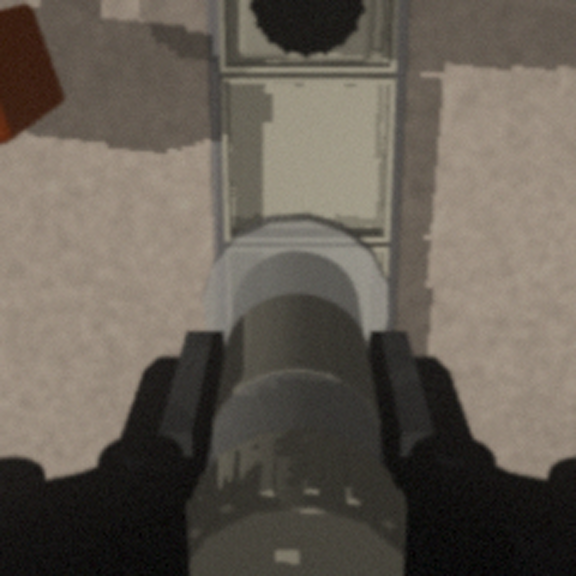

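The tube is held upright and its cup is empty. Moving to the second pocket.

```bash
python3 -m creep '{"claw":[1.5,1.5,1.5,1.5,1.5,1.5,1.5,1.5,1.5,1.5,1.5,1.5],"dp":[[0.5,1.5,0],[1.2,4,0],[2.1,7,0],[3.3,11,0],[4.4,15,0],[5.6,19,0],[6.8,23,0],[7.9,26.5,0],[8.4,28.6,0],[8.7,29.5,0],[8.7,29.5,0],[8.7,29.5,0]],"roll":[-0.02,-0.04,-0.06,-0.08,-0.1,-0.1,-0.1,-0.106,-0.106,-0.106,-0.106,-0.106]}'; python3 go.py .510 .1287 .062 .131
```

```text
t: 12.85
tcp_pos: [0.5087, 0.1287, 0.1896]
tool_rot: [-0.066, 0.998, -0.0, -0.001]
force: [0.2, -0.0, -0.8]
finger_gap: 0.33
t 12.85 p [0.5087 0.1287 0.1896] gap 0.330 F [ 0.2 -0.  -0.8] q6 -1.67 -> dp [-1.400e-01 -1.000e-02  1.276e+01] roll 0.0
```

```bash
python3 -m creep '{"claw":[1.5,1.5,1.5,1.5,1.5,1.5,1.5,1.5,1.5],"dp":[[-0.1,0,3],[-0.1,0,6],[-0.1,0,9],[-0.1,0,11],[-0.1,0,12],[-0.1,0,12.5],[-0.1,0,12.7],[-0.1,0,12.7],[-0.1,0,12.7]],"roll":[0,0,0,0,0,0,0,0,0]}'; python3 go.py .510 .1287 .062 .131
python3 - <<'E'
from h import *
s=imaging.snapshot("wrist");crop(s,200,120,240,240,2.4,"pics/w7.png")
E
```

```text
t: 13.75
tcp_pos: [0.5106, 0.1292, 0.0642]
tool_rot: [-0.066, 0.998, -0.0, 0.001]
force: [0.3, -0.0, -1.0]
finger_gap: 0.33
t 13.75 p [0.5106 0.1292 0.0642] gap 0.330 F [ 0.3 -0.  -1. ] q6 -1.67 -> dp [ 0.07 -0.04  0.22] roll 0.0
```

View pics/w7.png

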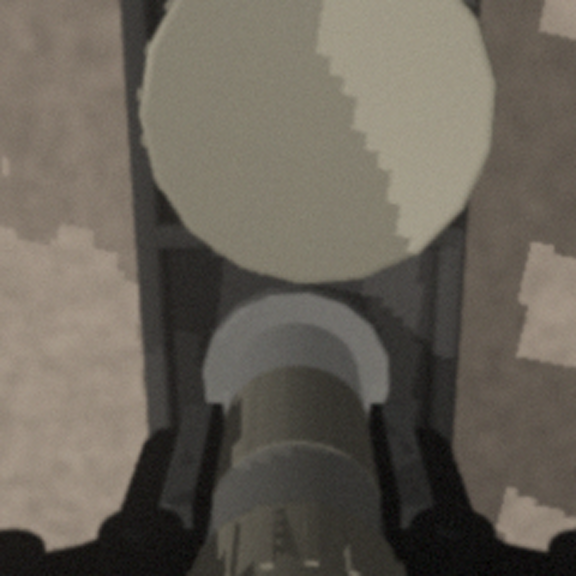

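The tube foot (295,350 in the crop) sits between the pocket walls. Setting it down.

```bash
python3 -m creep '{"claw":[1.5,1.5,1.5,1.5,3,5,7,8.5,8.5],"dp":[[0,0,0.1],[0,0,0.2],[0,0,0.28],[0,0,0.28],[0,0,0.28],[0,0,0.28],[0,0,0.28],[0,0,0.28],[0,0,0.28]],"roll":[0,0,0,0,0,0,0,0,0]}';python3 -m creep '{"claw":[8.5,8.5,8.5,8.5,8.5],"dp":[[0,0,-2],[0,0,-5],[0,0,-9],[0,0,-13],[0,0,-13]],"roll":[0,0,0,0,0]}'; python3 go.py .538 -.163 .2 .025
```

```text
t: 14.7
tcp_pos: [0.5098, 0.1292, 0.0603]
tool_rot: [-0.066, 0.998, 0.0, -0.0]
force: [-0.2, 0.0, -0.0]
finger_gap: 0.991
t: 15.2
tcp_pos: [0.5134, 0.1295, 0.1955]
tool_rot: [-0.066, 0.998, -0.0, 0.006]
force: [0.8, 0.0, 0.1]
finger_gap: 0.993
t 15.20 p [0.5134 0.1295 0.1955] gap 0.993 F [0.8 0.  0.1] q6 -1.67 -> dp [  1.39 -29.32  -0.44] roll 0.106
```

```bash
python3 -m creep '{"claw":[8.5,8.5,8.5,8.5,8.5,8.5,8.5,8.5,8.5,8.5],"dp":[[1,-29.3,0],[1,-29.3,0],[1,-29.3,0],[1,-29.3,0],[1,-29.3,0],[1,-29.3,0],[1,-29.3,0],[1,-29.3,0],[1,-29.3,0],[1,-29.3,0]],"roll":[0.106,0.106,0.106,0.106,0.106,0.106,0.106,0.106,0.106,0.106]}'
python3 - <<'E'
from h import *
s=imaging.snapshot("wrist");cv2.imwrite("pics/w8.png",s["image"][:,:,::-1])
for s,C in [("w",cloud(s)),("t",cloud(imaging.snapshot("top")))]:
  for n,c,z0,z1 in [("tube",(.51,.129),.097,.11),("flask",(.538,-.163),.09,.1),("flaskbody",(.538,-.163),.06,.08),("bottle",(.4728,-.166),.1,.112)]:
    m=(np.hypot(C[...,0]-c[0],C[...,1]-c[1])<.03)&(C[...,2]>z0)&(C[...,2]<z1);p=C[m]
    if len(p)>9: print(s,n,np.median(p,0),((p.min(0)+p.max(0))/2).round(4),np.ptp(p,0).round(3),cv2.minAreaRect(p[:,:2].astype(np.float32))[2])
E
python3 go.py .538 -.163 .058 .025
```

```text
t: 16.2
tcp_pos: [0.5378, -0.1607, 0.1901]
tool_rot: [-0.014, 1.0, 0.0, -0.001]
force: [-0.1, 0.2, -0.1]
finger_gap: 0.999
w flask [ 0.53672464 -0.16295765  0.09443853] [ 0.5377 -0.1632  0.0932] [0.031 0.031 0.006] 71.35108947753906
w flaskbody [ 0.52448427 -0.16383328  0.07203284] [ 0.5373 -0.1631  0.07  ] [0.039 0.04  0.02 ] 89.9334487915039
w bottle [ 0.47150115 -0.16587162  0.10642086] [ 0.4719 -0.1659  0.1045] [0.028 0.029 0.008] 33.44847106933594
t tube [0.50910595 0.12852631 0.10346973] [0.5101 0.1277 0.1025] [0.031 0.031 0.01 ] 0.22498007118701935
t bottle [ 0.47275353 -0.17182823  0.10780978] [ 0.4737 -0.1713  0.1075] [0.022 0.018 0.008] 69.67903137207031
t 16.30 p [ 0.5381 -0.161   0.1904] gap 0.997 F [ 0.3 -0.8 -0.9] q6 -2.09 -> dp [ 1.000e-02 -2.000e-01  1.324e+01] roll 0.002
```

View pics/w8.png

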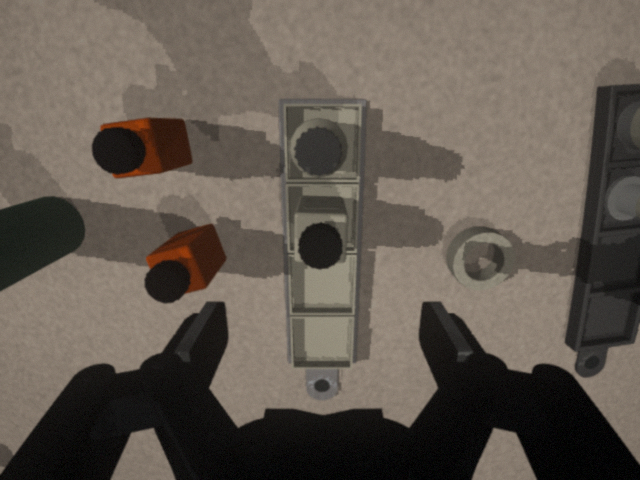

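The tube stands at (0.509, 0.1285), central. The white flask's cap is at (320,245), its body is square to the tray, and it is in line between the jaws. The orange look-alikes at (120,150) and (167,280) are clear of the fingers.

```bash
python3 -m creep '{"claw":[8.5,8.5,8.5,8.5,8.5,8.5,8.5,6,4,3,2.5,2.5],"dp":[[0,-0.2,4],[0,-0.2,8],[0,-0.2,11],[0,-0.2,12.7],[0,-0.2,13.3],[0,-0.2,13.3],[0,-0.2,13.3],[0,-0.2,13.3],[0,-0.2,13.3],[0,-0.2,13.3],[0,-0.2,13.3],[0,-0.2,13.3]],"roll":[0,0,0,0,0,0,0,0,0,0,0,0]}' 40;python3 -m creep '{"claw":[2.5,2.5,2.5],"dp":[[0,0,0],[0,0,0],[0,0,0]],"roll":[0,0,0]}';python3 go.py .538 -.163 .058 .025; python3 -m creep '{"claw":[2.5,2.5,2.5,2.5,2.5,2.5,2.5],"dp":[[0,0,-0.5],[0,0,-2],[0,0,-5],[0,0,-9],[0,0,-12],[0,0,-13],[0,0,-13]],"roll":[0,0,0,0,0,0,0]}'; python3 go.py .5747 .1373 .18 .131
python3 - <<'E'
from h import *
s=imaging.snapshot("wrist");crop(s,200,150,240,240,2.4,"pics/w9.png")
E
```

```text
t: 17.5
tcp_pos: [0.5388, -0.1648, 0.0584]
tool_rot: [-0.013, 1.0, -0.0, 0.001]
force: [-1.0, 0.0, 6.4]
finger_gap: 0.46
t: 17.8
tcp_pos: [0.5388, -0.1648, 0.0584]
tool_rot: [-0.013, 1.0, -0.0, 0.001]
force: [-0.9, -0.4, 4.9]
finger_gap: 0.46
t 17.80 p [ 0.5388 -0.1648  0.0584] gap 0.460 F [-0.9 -0.4  4.9] q6 -2.09 -> dp [0.08 0.18 0.04] roll 0.0
t: 18.5
tcp_pos: [0.5389, -0.1648, 0.1887]
tool_rot: [-0.013, 1.0, -0.001, 0.001]
force: [0.8, 0.3, -2.9]
finger_gap: 0.457
t 18.50 p [ 0.5389 -0.1648  0.1887] gap 0.457 F [ 0.8  0.3 -2.9] q6 -2.09 -> dp [-4.34 30.12  0.83] roll -0.106
```

View pics/w9.png

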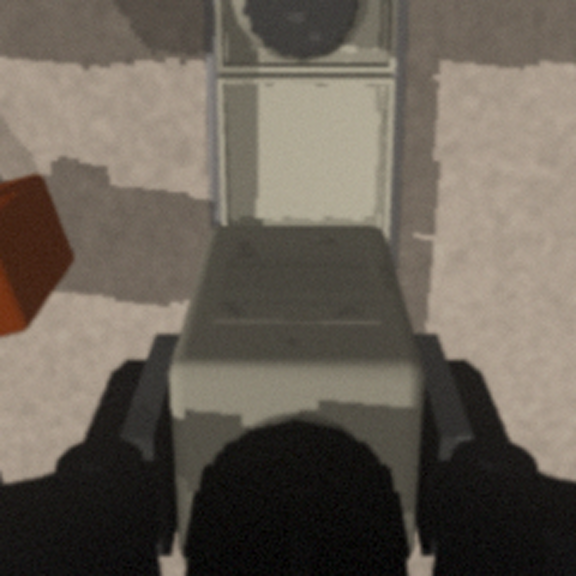

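The white flask is held square and upright.

```bash
python3 -m creep '{"claw":[2.5,2.5,2.5,2.5,2.5,2.5,2.5,2.5,2.5,2.5,2.5,2.5],"dp":[[-0.2,1.5,0],[-0.6,4,0],[-1,7,0],[-1.6,11,0],[-2.2,15,0],[-2.7,19,0],[-3.3,23,0],[-3.8,26.5,0],[-4.2,29,0],[-4.3,30.1,0],[-4.3,30.1,0],[-4.3,30.1,0]],"roll":[-0.02,-0.04,-0.06,-0.08,-0.1,-0.1,-0.1,-0.106,-0.106,-0.106,-0.106,-0.106]}'; python3 go.py .5755 .1373 .059 .131
```

```text
t: 19.75
tcp_pos: [0.573, 0.1369, 0.1865]
tool_rot: [-0.066, 0.998, -0.0, -0.001]
force: [0.1, 0.3, -1.7]
finger_gap: 0.46
t 19.75 p [0.573  0.1369 0.1865] gap 0.460 F [ 0.1  0.3 -1.7] q6 -1.66 -> dp [-2.900e-01  1.000e-02  1.275e+01] roll 0.001
```

```bash
python3 -m creep '{"claw":[2.5,2.5,2.5,2.5,2.5,2.5,2.5,2.5,2.5],"dp":[[-0.2,0,3],[-0.2,0,6],[-0.2,0,9],[-0.2,0,11],[-0.2,0,12],[-0.2,0,12.5],[-0.2,0,12.7],[-0.2,0,12.7],[-0.2,0,12.7]],"roll":[0,0,0,0,0,0,0,0,0]}'; python3 go.py .5755 .1373 .059 .131
python3 - <<'E'
from h import *
s=imaging.snapshot("wrist");crop(s,200,120,240,240,2.4,"pics/w10.png")
E
```

```text
t: 20.65
tcp_pos: [0.5765, 0.1377, 0.0616]
tool_rot: [-0.066, 0.998, -0.0, 0.001]
force: [0.5, 0.2, -1.2]
finger_gap: 0.459
t 20.65 p [0.5765 0.1377 0.0616] gap 0.459 F [ 0.5  0.2 -1.2] q6 -1.66 -> dp [ 0.11 -0.02  0.26] roll 0.0
```

View pics/w10.png

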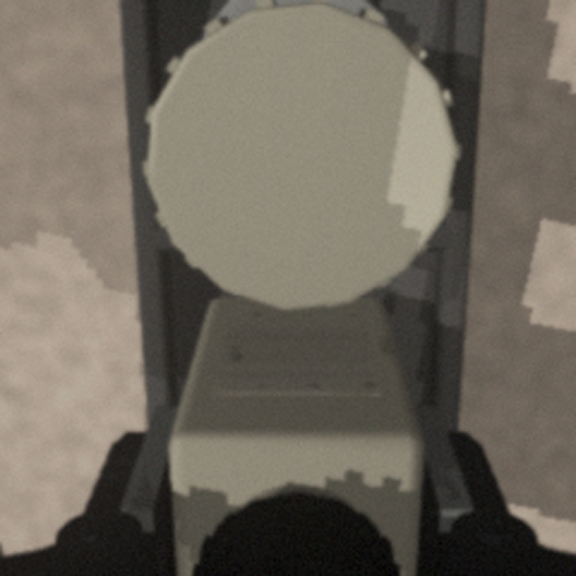

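The flask is inside the pocket walls; only the nearby tube cap overlaps it in the view. Setting it down.

```bash
python3 -m creep '{"claw":[2.5,2.5,2.5,2.5,4,5,7,8.5,8.5],"dp":[[0.1,0,0.1],[0.1,0,0.2],[0.1,0,0.3],[0.1,0,0.3],[0.1,0,0.3],[0.1,0,0.3],[0.1,0,0.3],[0.1,0,0.3],[0.1,0,0.3]],"roll":[0,0,0,0,0,0,0,0,0]}';python3 -m creep '{"claw":[8.5,8.5,8.5,8.5,8.5],"dp":[[0,0,-2],[0,0,-5],[0,0,-9],[0,0,-13],[0,0,-13]],"roll":[0,0,0,0,0]}'; python3 go.py .4725 -.166 .2 .025
```

```text
t: 21.6
tcp_pos: [0.5748, 0.1375, 0.0573]
tool_rot: [-0.066, 0.998, -0.0, -0.0]
force: [-0.3, 1.2, 0.1]
finger_gap: 0.996
t: 22.1
tcp_pos: [0.5786, 0.1379, 0.1932]
tool_rot: [-0.066, 0.998, -0.0, 0.006]
force: [0.0, 0.0, -0.1]
finger_gap: 0.989
t 22.10 p [0.5786 0.1379 0.1932] gap 0.989 F [ 0.   0.  -0.1] q6 -1.66 -> dp [ 14.49 -28.74  -0.83] roll 0.106
```

```bash
python3 -m creep '{"claw":[8.5,8.5,8.5,8.5,8.5,8.5,8.5,8.5,8.5,8.5,8.5],"dp":[[14.2,-28.7,0],[14.2,-28.7,0],[14.2,-28.7,0],[14.2,-28.7,0],[14.2,-28.7,0],[14.2,-28.7,0],[14.2,-28.7,0],[14.2,-28.7,0],[14.2,-28.7,0],[14.2,-28.7,0],[14.2,-28.7,0]],"roll":[0.106,0.106,0.106,0.106,0.106,0.106,0.106,0.106,0.106,0.106,0.106]}'
python3 - <<'E'
from h import *
s=imaging.snapshot("wrist");cv2.imwrite("pics/w11.png",s["image"][:,:,::-1])
for s,C in [("w",cloud(s)),("t",cloud(imaging.snapshot("top")))]:
  for n,c,z0,z1 in [("flask",(.5747,.1373),.09,.1),("bottle",(.4728,-.166),.1,.112)]:
    m=(np.hypot(C[...,0]-c[0],C[...,1]-c[1])<.03)&(C[...,2]>z0)&(C[...,2]<z1);p=C[m]
    if len(p)>9: print(s,n,np.median(p,0),((p.min(0)+p.max(0))/2).round(4),np.ptp(p,0).round(3))
E
python3 go.py .4725 -.166 .061 .025
```

```text
t: 23.2
tcp_pos: [0.4717, -0.1641, 0.1873]
tool_rot: [-0.014, 1.0, 0.0, -0.0]
force: [-0.0, 0.1, 1.2]
finger_gap: 0.993
w bottle [ 0.47031147 -0.16588188  0.10642227] [ 0.4713 -0.1657  0.1042] [0.028 0.029 0.008]
t flask [0.57468176 0.1364029  0.09540666] [0.5757 0.136  0.0953] [0.031 0.03  0.009]
t 23.30 p [ 0.4718 -0.1644  0.1875] gap 0.993 F [ 0.6  0.3 -0.7] q6 -2.16 -> dp [-0.06 -0.17 12.65] roll 0.002
```

View pics/w11.png

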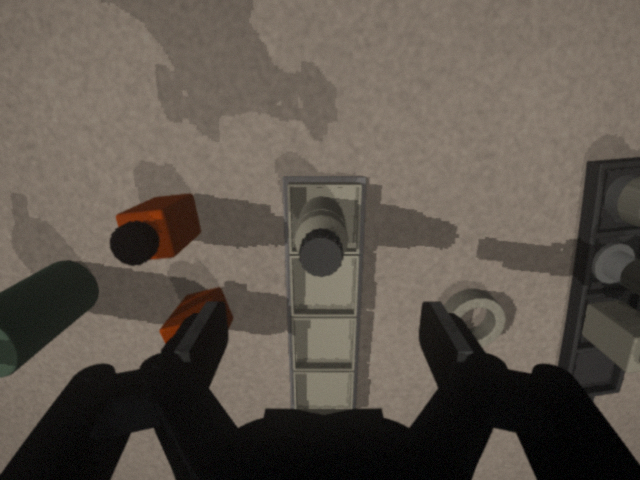

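The flask stands at (0.575, 0.1365), central. The bottle's cap is at (322,253), in line.

```bash
python3 -m creep '{"claw":[8.5,8.5,8.5,8.5,8.5,8.5,8.5,6,4,3,2.5,2.5],"dp":[[0,-0.2,4],[0,-0.2,8],[0,-0.2,10.5],[0,-0.2,12],[0,-0.2,12.5],[0,-0.2,12.5],[0,-0.2,12.5],[0,-0.2,12.5],[0,-0.2,12.5],[0,-0.2,12.5],[0,-0.2,12.5],[0,-0.2,12.5]],"roll":[0,0,0,0,0,0,0,0,0,0,0,0]}' 40;python3 -m creep '{"claw":[2.5,2.5,2.5],"dp":[[0,0,0],[0,0,0],[0,0,0]],"roll":[0,0,0]}';python3 go.py .4725 -.166 .058 .025; python3 -m creep '{"claw":[2.5,2.5,2.5,2.5,2.5,2.5,2.5],"dp":[[0,0,-0.5],[0,0,-2],[0,0,-5],[0,0,-9],[0,0,-12],[0,0,-13],[0,0,-13]],"roll":[0,0,0,0,0,0,0]}'; python3 go.py .6405 .146 .19 .131
python3 - <<'E'
from h import *
s=imaging.snapshot("wrist");crop(s,200,150,240,240,2.4,"pics/w12.png")
E
```

```text
t: 24.5
tcp_pos: [0.4718, -0.1674, 0.0633]
tool_rot: [-0.013, 1.0, -0.0, 0.0]
force: [0.3, 1.8, 5.8]
finger_gap: 0.458
t: 24.8
tcp_pos: [0.4718, -0.1674, 0.0633]
tool_rot: [-0.013, 1.0, -0.0, 0.0]
force: [0.7, 1.3, 5.2]
finger_gap: 0.456
t 24.80 p [ 0.4718 -0.1674  0.0633] gap 0.456 F [0.7 1.3 5.2] q6 -2.16 -> dp [-0.07  0.14  0.53] roll 0.0
t: 25.5
tcp_pos: [0.4721, -0.1679, 0.1937]
tool_rot: [-0.013, 1.0, -0.001, 0.001]
force: [-0.5, 0.0, -2.0]
finger_gap: 0.461
t 25.50 p [ 0.4721 -0.1679  0.1937] gap 0.461 F [-0.5  0.  -2. ] q6 -2.16 -> dp [-17.62  30.96   0.35] roll -0.106
```

View pics/w12.png

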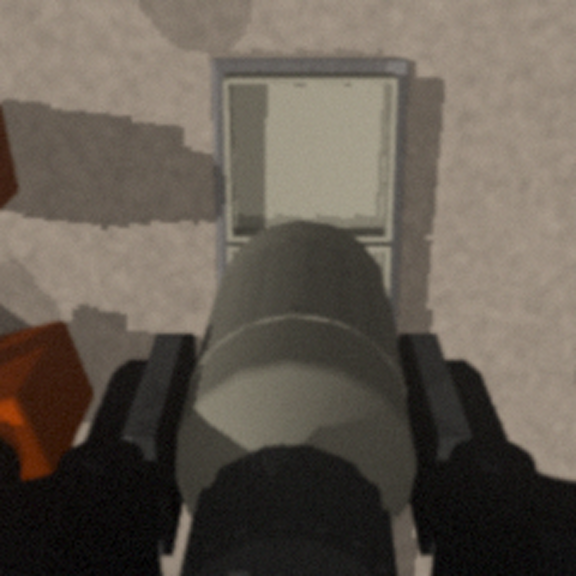

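The bottle is held upright.

```bash
python3 -m creep '{"claw":[2.5,2.5,2.5,2.5,2.5,2.5,2.5,2.5,2.5,2.5,2.5,2.5],"dp":[[-1,1.7,0],[-2.5,4.4,0],[-4.5,8,0],[-7,12.2,0],[-9.5,16.6,0],[-12,21,0],[-14,24.5,0],[-15.8,27.5,0],[-17,29.8,0],[-17.6,31,0],[-17.6,31,0],[-17.6,31,0]],"roll":[-0.02,-0.04,-0.06,-0.08,-0.1,-0.1,-0.1,-0.106,-0.106,-0.106,-0.106,-0.106]}'; python3 go.py .6405 .146 .064 .131
```

```text
t: 26.75
tcp_pos: [0.6385, 0.1459, 0.191]
tool_rot: [-0.066, 0.998, -0.0, -0.002]
force: [-1.2, -0.7, -1.7]
finger_gap: 0.456
t 26.75 p [0.6385 0.1459 0.191 ] gap 0.456 F [-1.2 -0.7 -1.7] q6 -1.65 -> dp [-0.25 -0.   12.69] roll 0.0
```

```bash
python3 -m creep '{"claw":[2.5,2.5,2.5,2.5,2.5,2.5,2.5,2.5,2.5],"dp":[[-0.1,0,3],[-0.1,0,6],[-0.1,0,9],[-0.1,0,11],[-0.1,0,12],[-0.1,0,12.4],[-0.1,0,12.6],[-0.1,0,12.6],[-0.1,0,12.6]],"roll":[0,0,0,0,0,0,0,0,0]}'; python3 go.py .6405 .146 .064 .131
python3 - <<'E'
from h import *
s=imaging.snapshot("wrist");crop(s,200,120,240,240,2.4,"pics/w13.png")
E
```

```text
t: 27.65
tcp_pos: [0.6415, 0.1469, 0.0677]
tool_rot: [-0.066, 0.998, -0.0, 0.001]
force: [0.1, 0.4, -1.3]
finger_gap: 0.455
t 27.65 p [0.6415 0.1469 0.0677] gap 0.455 F [ 0.1  0.4 -1.3] q6 -1.65 -> dp [ 0.11 -0.08  0.37] roll 0.0
```

View pics/w13.png

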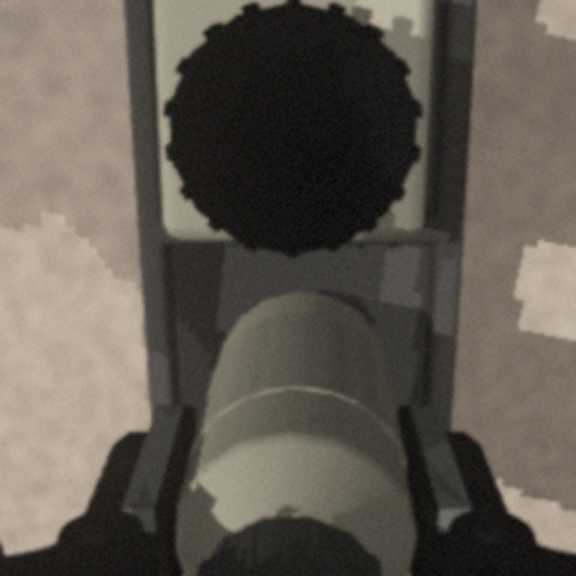

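The bottle is between the walls, about 4 mm above the floor. Lowering in small steps, then releasing.

```bash
python3 -m creep '{"claw":[2.5,2.5,2.5,2.5,2.5],"dp":[[0.05,0,0.1],[0.05,0,0.2],[0.05,0,0.3],[0.05,0,0.4],[0.05,0,0.4]],"roll":[0,0,0,0,0]}';python3 -m creep '{"claw":[4,5,7,8.5,8.5],"dp":[[0,0,0],[0,0,0],[0,0,0],[0,0,0],[0,0,0]],"roll":[0,0,0,0,0]}';python3 -m creep '{"claw":[8.5,8.5,8.5,8.5,8.5,8.5,8.5,8.5],"dp":[[0,0,-2],[0,0,-5],[0,0,-9],[0,0,-13],[0,-4,-14],[0,-8,-14],[0,-12,-14],[0,-16,-14]],"roll":[0,0,0,0,0,0,0,0]}';python3 -m creep '{"claw":[8.5,8.5,8.5,8.5,8.5,8.5],"dp":[[0,-5,0],[0,-10,0],[0,-15,0],[0,-20,0],[0,-20,0],[0,-20,0]],"roll":[0,0,0,0,0,0]}'
python3 - <<'E'
from h import *
import pickle
S0=pickle.load(open("S0.pkl","rb"))
c0=np.array([.542,.1335]);a=.131;R=np.array([[np.cos(a),np.sin(a)],[-np.sin(a),np.cos(a)]])
for k in ["top","side"]:
  s=imaging.snapshot(k);C=cloud(s);crop(s,*((220,130,200,190) if k=="top" else (200,150,260,180)),3,f"pics/{k}F.png")
  for n,c,z0,z1 in [("jar",(.443,.121),.073,.086),("tube",(.51,.129),.097,.11),("flask",(.5747,.1373),.089,.101),("bottle",(.6405,.146),.1,.113)]:
    m=(np.hypot(C[...,0]-c[0],C[...,1]-c[1])<.03)&(C[...,2]>z0)&(C[...,2]<z1);p=C[m]
    if len(p)>9: q=np.median(p,0); print(k,n,q.round(4),"rack",(R@(q[:2]-c0)).round(4))
  D=cloud(S0[k])
  for n,c,r,z0,z1 in [("tape",(.573,-.01),.045,.014,.03),("penpot",(.555,.41),.07,.08,.14),("pump",(.56,-.42),.07,.05,.17)]:
    o=[]
    for X in (D,C):
      m=(np.hypot(X[...,0]-c[0],X[...,1]-c[1])<r)&(X[...,2]>z0)&(X[...,2]<z1);o.append(X[m].mean(0).round(4) if m.sum()>9 else None)
    print(k,n,*o)
E
```

```text
t: 28.2
tcp_pos: [0.6405, 0.147, 0.0633]
tool_rot: [-0.066, 0.998, 0.0, 0.0]
force: [-0.7, -0.3, 4.0]
finger_gap: 0.458
t: 28.7
tcp_pos: [0.6401, 0.1468, 0.0622]
tool_rot: [-0.066, 0.998, -0.0, -0.0]
force: [0.1, -0.5, 0.2]
finger_gap: 0.995
t: 29.5
tcp_pos: [0.6611, -0.0131, 0.2028]
tool_rot: [-0.066, 0.998, -0.0, 0.0]
force: [1.0, 0.1, -0.1]
finger_gap: 0.996
t: 30.1
tcp_pos: [0.6868, -0.2116, 0.2019]
tool_rot: [-0.064, 0.998, 0.0, -0.0]
force: [0.5, 0.2, -0.6]
finger_gap: 0.998
top tube [0.51   0.1286 0.1036] rack [-0.0323 -0.0007]
top flask [0.5748 0.1365 0.0953] rack [ 0.0329 -0.0013]
top bottle [0.6412 0.1473 0.1074] rack [0.1002 0.0008]
top tape [ 0.574  -0.0094  0.0223] [ 0.5738 -0.0095  0.0224]
top penpot [0.552  0.401  0.0969] [0.5519 0.4011 0.0968]
top pump [ 0.5532 -0.4138  0.1132] [ 0.5532 -0.4137  0.1133]
side jar [0.4434 0.1212 0.0803] rack [-0.0993  0.0007]
side tube [0.5109 0.129  0.1039] rack [-0.0315 -0.0004]
side flask [0.575  0.1366 0.0958] rack [ 0.0332 -0.0012]
side bottle [0.6402 0.148  0.1077] rack [0.0992 0.0015]
side tape [ 0.5742 -0.0089  0.0222] [ 0.5747 -0.0081  0.0221]
side penpot [0.5513 0.3991 0.0953] [0.5511 0.3993 0.0952]
side pump [ 0.5447 -0.4329  0.1102] [ 0.5447 -0.4328  0.1103]
```

View pics/topF.png

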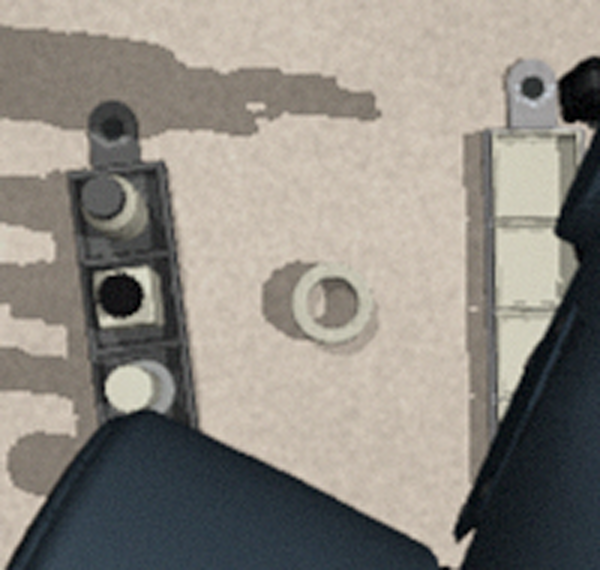

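View pics/sideF.png

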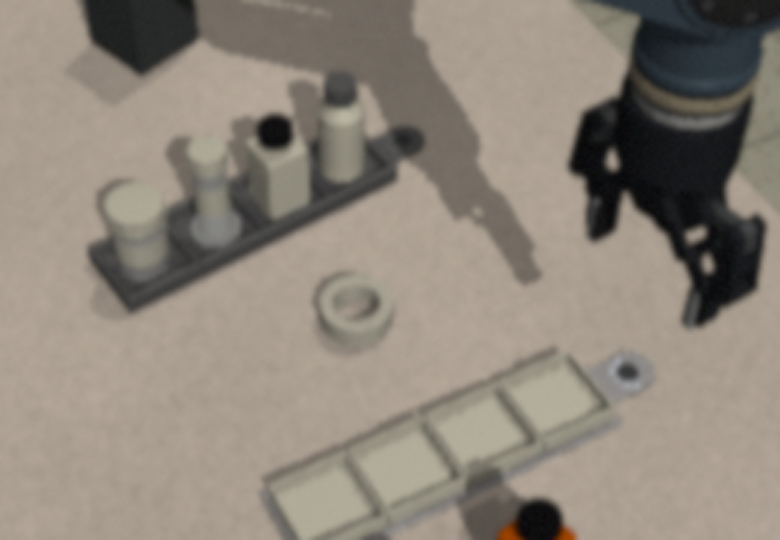

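All four stand upright in the right order: bottle nearest the rack tongue, then flask, tube and jar. The bystanders have not moved and the arm is clear.

```bash
python3 -c "
from station import workorder; print(workorder.sign_off())"
```

```text
the job is handed in; nothing more can be done
None
```

I moved all four containers from the tray to the rack in reverse order and handed the job in at about 30 s. From the rack's tongue they now stand bottle, flask, tube, jar; from the tray's tongue they started jar, tube, flask, bottle.

In the last camera check each axis was within about 2 mm of its pocket centre along and across the row. The cap tops matched containers standing upright on the pocket floors. The tape roll, pen pot and pump bottle had moved less than 1 mm, and the arm was clear of everything.

- **Partial view:** in the final top view the arm hid the jar, so its final position comes from the side camera. It agrees with the earlier top view, at 0.443, 0.121.
- **Disagreement:** one early wrist and top estimate of the tube was off, by about 3 mm in x and 12 mm in height, because I had read its cap centre roughly. I used the depth data instead.

No check failed.

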